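Fit the drilling template onto the two pins of the jig

ROBOT

A 6-joint arm with a two-finger parallel gripper is mounted at the origin on the work surface. World frame = base frame: x ahead of the robot, y to its left, z up, the work surface at z = 0. Lengths are in m, angles in rad, forces in N, time in s.
With the tool pointing down it reaches from about 0.4 to 0.925 m from the base axis. Payload 3.4 kg.
Tool frame: the origin (TCP) lies midway between the tips of the shut fingers; the grasp point (between the pads) lies 19 mm behind it; z points along the fingers, y is the direction in which the jaws open and shut (so a half turn about z gives the same grasp; the last joint's range is limited). The gripper opens to 85 mm and grips with 20 to 120 N. Pads are 22 mm wide; open, the fingers measure 114 mm over their backs; the gripper's body (76 mm by 85 mm) begins 54 mm behind the grasp point. The pads swing forward as they close: fully open they stand 13 mm farther back than shut.
Start: joints at [1.062, 0.307, 1.506, -0, 1.328, -0.073], TCP at [0.242, 0.521, 0.231] pointing down, gripper open.
Joint ranges: [-3.12, 3.12], [-1.05, 2.28], [0.14, 2.33], [-1.42, 4.57], [0.1, 2.73], [-2.68, 2.68]. Speed limits (rad/s): [2.57, 2.57, 3.14, 3.14, 3.14, 3.14].

INTERFACE

Orientations are given as a unit quaternion [w, x, y, z].
In Python, from rig import r, imaging gives the robot as it stands.
- The arm moves only by the tool carry_out, never from a script. Its argument "moves" is a list of rows, each a list of 5 numbers: the shift along the world's x, y, z in cm, then the turn about the world's z in degrees, then the closure, from -1 (fully open) to 1 (shut), so that 0 is half open. In form: [[tx, ty, tz, spin, grip], ...]. A call has 1 to 8 rows; each row is the pose to reach, as a shift and turn from the pose measured when the call began; what a row does not reach only later rows make up. A row lasts 1/12 s, in which the tool goes at most 41.7 mm and 7.16 degrees, less where a joint would pass 70% of its speed; a pose out of reach is approached as far as the arm can. A call with a gripper value outside its range is refused whole. The fingers move at their own pace and stop on an object; "grip_force" is the grip in N (left out, the last holds). Time passes only in rows, so rows that repeat a pose let the fingers close. It gives the time, the measured TCP pose, the force and the opening at its end, in the units of the state.
- r.observe(): the state, without advancing time (a new reading comes with each control period).
- imaging.snapshot(name): name is "side" or "top"; returns the picture (384x512x3 uint8, red, green, blue); there is no depth.
- imaging.camera_info(name): a dict with "fx", "fy", "cx", "cy" (pixels), "R" (3x3) and "t" (3): a world point X has camera coordinates R X + t. Camera axes: x right, y down, z forward; pixel columns grow to the right and rows downward; lengths in m; the calibration is good to about 2 mm. A picture is of the moment at which its call begins. camera_info takes no time and is no camera call.
- r.sign_off(): hands the job in, once; it reports no verdict.
The state is a dict: "time_s": time; "q": joint angles; "joint_velocities": joint speeds; "effort": joint torques, N m; "eef_pos": TCP position; "tool_rot": TCP orientation; "contact_force": force on the tool from outside, world axes, zero at the start; "torque": the same for the moment, N m; "width": finger opening in m.
Only numpy, scipy, OpenCV 4.12 (cv2) and the standard library are available. Lean on these libraries where they do the work, as an engineer would, in place of code of your own. Each camera call takes 0.05 s, during which the arm holds its last target.

TASK

Pick the plywood drilling template off its sloping rest by the handle and lower it level onto the drilling jig, so that both steel pins come up through its two holes together and it lies fully home on the slat (either way round will do). Keep hold of it until it is down rather than dropping it, then let go, and leave the other things on the bench where they are.

Things in the scene. Friction and masses are not known exactly. Their poses are not given: they have to be found in the camera images.
- template_handle (a point): Centre of the handle of the drilling template (loose, 0.2 to 0.4 kg): a dark wooden batten across the middle of a plywood plate, 24 mm thick along x (pinch across this), 90 mm long along y, 45 mm high, on the plate's top face. This point is 22.5 mm above the top face, 34.5 mm above the underside. z is the plate's upward normal. At the start the plate lies on the rest, x up the slope.
- template_underside (a point): Centre of the underside of the template's plate, same axes as template_handle. The plate is 200 x 110 x 12 mm (x, y, z). Its two locating holes, 15.5 mm in diameter, go through it at x = +82 and -82 mm, y = 0. The four small steel bushes are only drill guides.
- jig: Drilling jig, fixed to the bench; origin at the centre of its foot, z up. Base board 240 x 120 x 18 mm (x, y, z); on it two dark cheeks 50 x 110 x 20 mm, centred at x = +82 and -82, and between them a light slat 108 x 190 mm (190 along y), whose top is level with the cheeks. An upright steel pin stands on each cheek.
- jig_seat (a point): Centre of the jig's seat (top of cheeks and slat), 38 mm above the bench, axes of the jig. Two steel pins of 12 mm diameter stand at x = +82 and -82 mm, y = 0, rising 34 mm above the seat, the top 10 mm tapered to 4.4 mm. With the template home its underside centre is here and its x axis lies along this x, either way round.
- rest: Sloping wooden rest, fixed to the bench; origin on the bench below it, z up. Its board, 220 mm up the slope and 130 mm wide along y, rises towards +x at 35 degrees, so that its face looks to -x (towards the robot) and up; the middle of the face is at x = 20, z = 92 mm. A lip at the lower edge stands 8 mm above the face: lift the plate off square to the face.
- glue_bottle: Bystander: white bottle, 52 mm diameter, 120 mm tall, standing; origin at the centre of its foot.
- screwdriver: Bystander: screwdriver 190 mm long lying along its x; origin on the bench at its middle.
- mallet: Bystander: wooden mallet lying along its x, 290 mm long, head 70 x 110 x 60 mm; origin on the bench at its middle.
- varnish_can: Bystander: metal can, 100 mm diameter, 120 mm tall; origin at the centre of its foot.
- try_square: Bystander: joiner's square lying flat, stock 110 mm, blade 160 mm, 16 mm thick; origin under the middle of the stock.
- brush_pot: Bystander: white cup, 84 mm diameter, 90 mm tall; origin at the centre of its foot.
- sanding_block: Bystander: cork block 110 x 65 x 35 mm; origin at the centre of its foot.
Things that resemble listed ones, but are neither listed nor needed, are in the scene too. What is shaped like the part that bears template_handle but orange is not meant.

How it is judged:
By the outcome, as a careful person would: the job done as asked, in the order asked, and still so for the second after the job is handed in, with the robot touching nothing.
It also fails if it takes over 45 s, if anything falls off the work surface, if the arm or the gripper's body presses on something with over 40 N, if the wrist force passes 120 N, or if a joint passes its speed limit or range.

## Working session

There is one attempt and no reset: what is moved stays moved. The work goes in short steps, Python scripts to look and compute and a tool call to move; the robot and the scene stay as the last step left them, time stands still between calls to the robot, and variables do not carry over. Pictures are saved under pics/ and viewed, and the job is handed in when it is done.

Besides the shell and the picture viewer there is one more tool, called after "Emit:" by a JSON object that holds its "method" and its "body", one argument or row to a line. carry_out: Moves the arm, as the interface text tells. Its arguments: {"type":"object","properties":{"moves":{"type":"array","items":{"type":"array","items":{"type":"number"}}},"grip_force":{"type":"number"}},"required":["moves"]}

```bash
ls; mkdir -p pics; python3 - <<'E'
from rig import r, imaging
import cv2
print(r.observe())
for n in("side","top"):
    im=imaging.snapshot(n); cv2.imwrite(f"pics/{n}0.png",im[:,:,::-1]); print(n,imaging.camera_info(n))
E
```

```text
pics
{'time_s': 0.0, 'q': array([ 1.06251951e+00,  3.07601998e-01,  1.50765018e+00, -7.42981830e-07,
        1.32837869e+00, -7.35209239e-02]), 'joint_velocities': array([-0.00143424,  0.0012657 , -0.00145976,  0.00031447, -0.00025446,
       -0.00321072]), 'effort': array([-2.87734692e-03, -4.57548487e+01, -2.51912570e+01, -4.62341195e-04,
        1.38696286e-02, -1.18107039e-05]), 'eef_pos': array([0.24188717, 0.5209017 , 0.23037317]), 'tool_rot': array([-2.91948176e-04,  2.15669820e-01,  9.76465816e-01, -9.76394027e-04]), 'contact_force': array([ 0.43053108, -0.02673915,  0.41018004]), 'torque': array([ 0.00355736,  0.05759774, -0.01049192]), 'width': 0.08543258320817562}
side {'fx': 373.1354446343609, 'fy': 373.1354446343609, 'cx': 260.40977479170687, 'cy': 188.55637945140882, 'R': array([[ 9.97435368e-01, -7.15728576e-02,  1.14257847e-04],
       [-4.85296963e-02, -6.77478802e-01, -7.33939603e-01],
       [ 5.26075620e-02,  7.32051773e-01, -6.79214727e-01]]), 't': array([-0.50254982,  0.11253026,  1.17022657])}
top {'fx': 347.27110379016375, 'fy': 347.27110379016375, 'cx': 256.79069492043044, 'cy': 193.84801101047967, 'R': array([[ 0.0247749 , -0.99961882,  0.01218315],
       [-0.99806095, -0.02542871, -0.05681298],
       [ 0.05710112, -0.01075199, -0.9983105 ]]), 't': array([-0.02245556,  0.51393696,  1.26804718])}
```

View pics/side0.png

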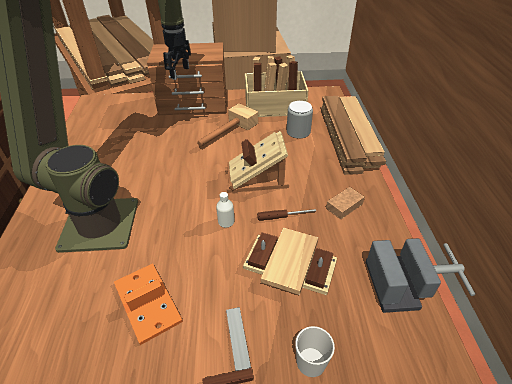

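View pics/top0.png

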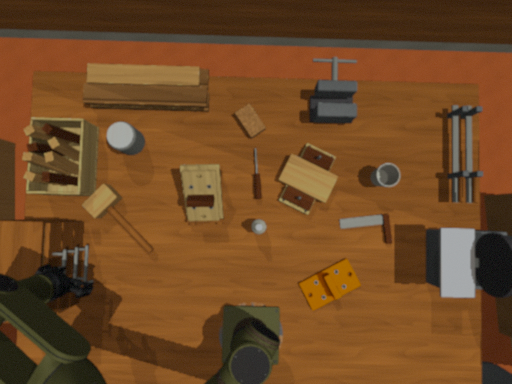

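The moves keep the tool vertical, so I need precise poses first. I'll zoom in on the template and the jig.

```bash
python3 - <<'E'
import cv2,numpy as np
s=cv2.imread("pics/side0.png");t=cv2.imread("pics/top0.png")
def c(im,x,y,w,h,k): return cv2.resize(im[y:y+h,x:x+w],(w*k,h*k),interpolation=cv2.INTER_NEAREST)
cv2.imwrite("pics/a.png",np.hstack([c(s,215,120,80,80,5),c(t,165,155,80,80,5)]))
cv2.imwrite("pics/b.png",np.hstack([c(s,240,220,100,80,4),c(t,265,135,90,80,4)]))
E
```

```text
(no output)
```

View pics/a.png

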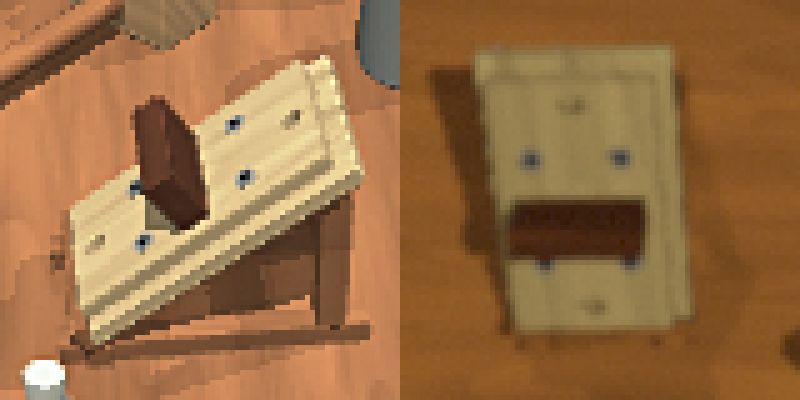

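View pics/b.png

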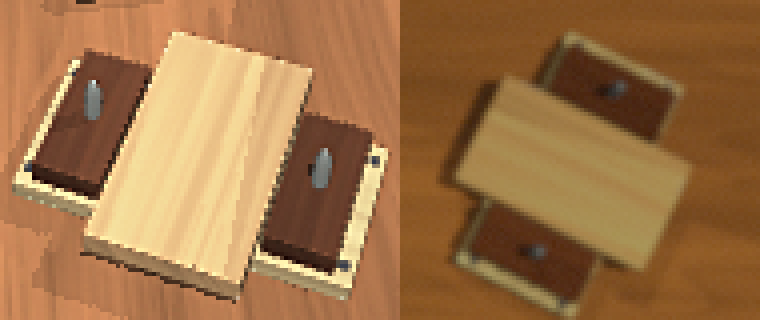

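The side crop shows the template's bushes, holes and dark handle clearly. The top crop shows the same bushes, and the slat corners and both pins are visible in both views. Next I triangulate.

```bash
cat > h.py <<'E'
import numpy as np,cv2
from rig import r,imaging
CI={n:imaging.camera_info(n) for n in("side","top")}
def ray(n,p):
    c=CI[n];R=np.array(c["R"]);C=-R.T@c["t"]
    d=R.T@np.array([(p[0]-c["cx"])/c["fx"],(p[1]-c["cy"])/c["fy"],1]);return C,d/np.linalg.norm(d)
def onz(n,p,z):
    C,d=ray(n,p);return C+d*(z-C[2])/d[2]
def tri(ps,pt):
    A=[];b=[]
    C1,d1=ray("side",ps);C2,d2=ray("top",pt)
    M=np.stack([d1,-d2],1);k=np.linalg.lstsq(M,C2-C1,rcond=None)[0]
    a,bb=C1+k[0]*d1,C2+k[1]*d2
    return (a+bb)/2,np.linalg.norm(a-bb)
def proj(n,X):
    c=CI[n];q=np.array(c["R"])@X+c["t"];return np.array([c["fx"]*q[0]/q[2]+c["cx"],c["fy"]*q[1]/q[2]+c["cy"]])
E
python3 - <<'E'
from h import *
np.set_printoptions(precision=4,suppress=True)
S=lambda x,y:(215+x/5-.5,120+y/5-.5); T=lambda x,y:(165+(x-400)/5-.5,155+y/5-.5)
P={}
for k,a,b in [("holeU",(293,118),(570,106)),("holeL",(97,241),(594,306)),("bU+",(234,124),(531,160)),("bU-",(246,177),(620,158)),("bL-",(143,242),(631,263)),("hTopU+",(158,97),(513,203)),("hTopU-",(208,165),(643,203))]:
    P[k],e=tri(S(*a),T(*b)); print(k,P[k],round(e,4))
d=P["holeU"]-P["holeL"];print("holes",np.linalg.norm(d),np.degrees(np.arcsin(d[2]/np.linalg.norm(d))),np.degrees(np.arctan2(d[1],d[0])),"mid",(P["holeU"]+P["holeL"])/2)
d=P["bU+"]-P["bU-"];print("bush y",np.linalg.norm(d),np.degrees(np.arctan2(-d[0],d[1])))
d=P["hTopU+"]-P["hTopU-"];print("h y",np.linalg.norm(d),np.degrees(np.arctan2(-d[0],d[1])))
S=lambda x,y:(240+x/4-.5,220+y/4-.5); T=lambda x,y:(265+(x-400)/4-.5,135+y/4-.5)
# slat corners on z=.038, side & top
for nm,f,L in(("side",S,[(172,31),(312,69),(238,298-26),(87,240)]),("top",T,[(505,77),(690,162),(641,270),(457,178)])):
    Q=[onz(nm,f(*p),.038) for p in L]; Q=np.array(Q); print(nm,Q[:,:2],"mean",Q.mean(0)[:2],[round(float(np.linalg.norm(Q[i]-Q[(i+1)%4])),4) for i in range(4)])
for nm,f,L in(("side",S,[(93,81),(320,150)]),("top",T,[(620,85),(541,247)])):
    print(nm,"pin tops",[onz(nm,f(*p),.072)[:2] for p in L])
print("pinbase side",[onz("side",S(*p),.038)[:2] for p in [(94,118),(320,186)]])
E
```

```text
holeU [0.5606 0.1862 0.1494] 0.0026
holeL [0.4273 0.1788 0.058 ] 0.0042
bU+ [0.5247 0.215  0.1257] 0.0048
bU- [0.5279 0.1551 0.1261] 0.0042
bL- [0.4583 0.1512 0.0781] 0.0037
hTopU+ [0.4841 0.2218 0.1463] 0.0255
hTopU- [0.4992 0.1356 0.1521] 0.0011
holes 0.1618254164199973 34.42170225938116 3.1895940407980077 mid [0.4939 0.1825 0.1037]
bush y 0.05996783788293194 3.040183179064018
h y 0.08772255361848902 9.97351489834164
side [[ 0.5637 -0.0856]
 [ 0.6609 -0.1292]
 [ 0.5824 -0.2928]
 [ 0.4873 -0.2619]] mean [ 0.5736 -0.1924] [0.1066, 0.1815, 0.1001, 0.1922]
top [[ 0.6629 -0.1297]
 [ 0.5893 -0.3001]
 [ 0.4897 -0.2567]
 [ 0.5691 -0.0878]] mean [ 0.5778 -0.1936] [0.1856, 0.1087, 0.1866, 0.1027]
side pin tops [array([ 0.4991, -0.1568]), array([ 0.6448, -0.2261])]
top pin tops [array([ 0.6525, -0.2287]), array([ 0.5064, -0.1609])]
pinbase side [array([ 0.4995, -0.1623]), array([ 0.6476, -0.2307])]
```

Triangulated plate: hole spacing 162 mm (should be 164), slope 34.4° (35), yaw 3.1°. These agree, so the handle centre is about (0.481, 0.182, 0.122). The jig centre is about (0.576, −0.194) with yaw −25°. Now I move above the handle.

Emit:
{"method": "carry_out", "body": {
  "moves": [
    [3, -4, 0, -7, -0.2],
    [6, -8, 0, -14, -0.2],
    [8.5, -12, 0, -21, -0.2],
    [11, -16, 0, -28, -0.2],
    [13, -19, 0, -35, -0.2],
    [15, -22, 0, -42, -0.2],
    [17, -25, 0, -48, -0.2],
    [19, -28, 0, -54, -0.2]
  ],
  "grip_force": 20
}}

```text
time_s: 0.77
eef_pos: [0.4292, 0.2435, 0.2302]
tool_rot: [-0.001, 0.637, 0.771, -0.001]
contact_force: [1.0, -0.2, -0.3]
width: 0.0517
```

Emit:
{"method": "carry_out", "body": {
  "moves": [
    [2.4, -3.1, 0, -4, -0.2],
    [4.8, -6.1, 0, -7.8, -0.2],
    [4.8, -6.1, -2, -7.8, -0.2],
    [4.8, -6.1, -4.5, -7.8, -0.2],
    [4.8, -6.1, -7, -7.8, -0.2],
    [4.8, -6.1, -7, -7.8, -0.2]
  ]
}}

```text
time_s: 1.27
eef_pos: [0.4736, 0.1808, 0.1558]
tool_rot: [-0.003, 0.689, 0.725, -0.005]
contact_force: [-0.7, -0.8, 0.3]
width: 0.0515
```

```bash
python3 - <<'E'
from h import *
o=r.observe();print(o["eef_pos"],o["tool_rot"],o["width"],o["time_s"],o["contact_force"])
s=imaging.snapshot("side")[:,:,::-1];t=imaging.snapshot("top")[:,:,::-1]
def c(im,x,y,w,h,k): return cv2.resize(im[y:y+h,x:x+w],(w*k,h*k),interpolation=cv2.INTER_NEAREST)
cv2.imwrite("pics/c.png",np.hstack([c(s,215,110,80,90,5),c(t,165,150,80,90,5)]))
E
```

```text
[0.47361826 0.18081777 0.15576534] [-0.00336771  0.68878986  0.72493506 -0.00513279] 0.05145611703385379 1.2667 [-0.6916822  -0.83474429  0.34864805]
```

View pics/c.png

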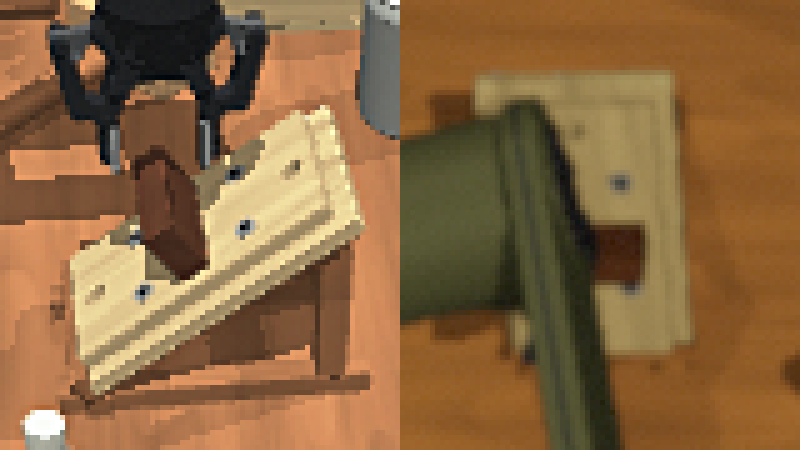

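The side view shows the fingers, at about (237,141) and (256,139), straddling the handle top. I lower to the grasp height, then close.

Emit:
{"method": "carry_out", "body": {
  "moves": [
    [0.4, 0.1, -1.5, 0, -0.2],
    [0.4, 0.1, -2.5, 0, -0.2],
    [0.4, 0.1, -3.2, 0, -0.2],
    [0.4, 0.1, -3.2, 0, -0.2]
  ]
}}

```text
time_s: 1.7
eef_pos: [0.4795, 0.1833, 0.1269]
tool_rot: [-0.002, 0.688, 0.726, -0.003]
contact_force: [-0.4, -1.7, -0.2]
width: 0.0513
```

```bash
cat > look.py <<'E'
from h import *
import sys
n=sys.argv[1];sx,sy,tx,ty=map(int,sys.argv[2:6])
o=r.observe();print(o["eef_pos"],o["tool_rot"],o["width"],o["time_s"],o["contact_force"])
s=imaging.snapshot("side")[:,:,::-1];t=imaging.snapshot("top")[:,:,::-1]
cv2.imwrite(f"pics/{n}_s.png",s);cv2.imwrite(f"pics/{n}_t.png",t)
def c(im,x,y,w,h,k): return cv2.resize(im[y:y+h,x:x+w],(w*k,h*k),interpolation=cv2.INTER_NEAREST)
cv2.imwrite(f"pics/{n}.png",np.hstack([c(s,sx,sy,100,100,4),c(t,tx,ty,100,100,4)]))
E
python3 look.py d 200 110 155 140
```

```text
[0.4794701  0.18325768 0.12691029] [-0.00209076  0.68816787  0.72554235 -0.00298591] 0.05130547334195406 1.7 [-0.38439354 -1.69409384 -0.24587667]
```

View pics/d.png

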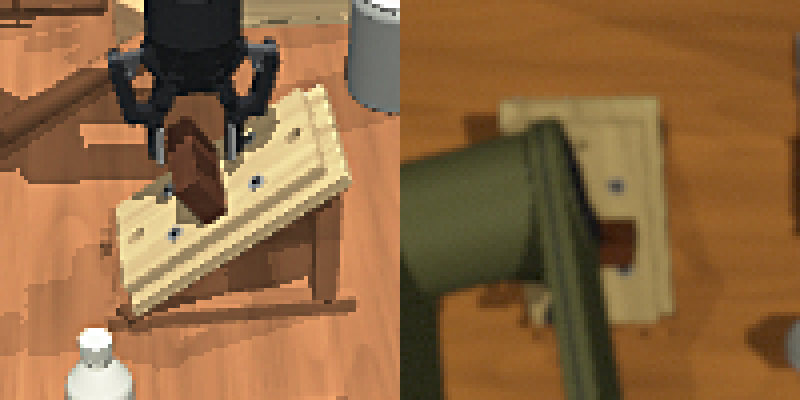

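Emit:
{"method": "carry_out", "body": {
  "moves": [
    [-0.2, 0, -0.3, 0, -0.1],
    [-0.2, 0, -0.3, 0, 0],
    [-0.2, 0, -0.3, 0, 0.1],
    [-0.2, 0, -0.3, 0, 0.2],
    [-0.2, 0, -0.3, 0, 0.3],
    [-0.2, 0, -0.3, 0, 0.4]
  ],
  "grip_force": 20
}}

```text
time_s: 2.3
eef_pos: [0.4734, 0.1829, 0.1248]
tool_rot: [-0.004, 0.688, 0.725, -0.005]
contact_force: [-8.9, 0.5, 8.2]
width: 0.0307
```

```bash
python3 look.py e 200 110 155 140
```

```text
[0.47340373 0.18294404 0.1248365 ] [-0.00444949  0.68833151  0.72536204 -0.00546248] 0.03071298470912915 2.3 [-8.90170171  0.46891207  8.16621649]
```

View pics/e.png

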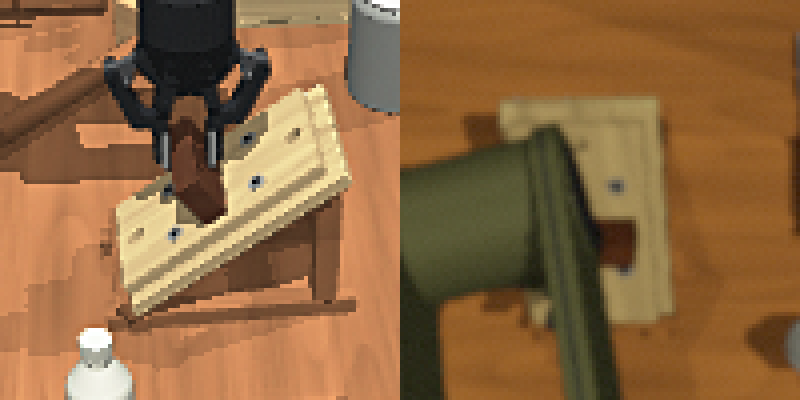

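Gripped at 30.7 mm on the tilted handle, with the plate unmoved. Now I lift square to the face.

Emit:
{"method": "carry_out", "body": {
  "moves": [
    [-0.3, 0, 0.4, 0, 0.6],
    [-0.6, 0, 0.9, 0, 0.8],
    [-1.0, 0, 1.5, 0, 1],
    [-1.4, -0.1, 2.1, 0, 1],
    [-1.7, -0.1, 2.7, 0, 1],
    [-1.7, -0.1, 2.7, 0, 1]
  ],
  "grip_force": 30
}}

```text
time_s: 2.9
eef_pos: [0.456, 0.182, 0.153]
tool_rot: [-0.004, 0.688, 0.725, -0.005]
contact_force: [-0.7, 0.1, -2.5]
width: 0.0255
```

```bash
python3 look.py f 200 100 155 140
```

```text
[0.45603559 0.18196054 0.15300895] [-0.0041829   0.68828765  0.72540872 -0.00498009] 0.025489300737423278 2.9 [-0.67559674  0.06185511 -2.53822497]
```

View pics/f.png

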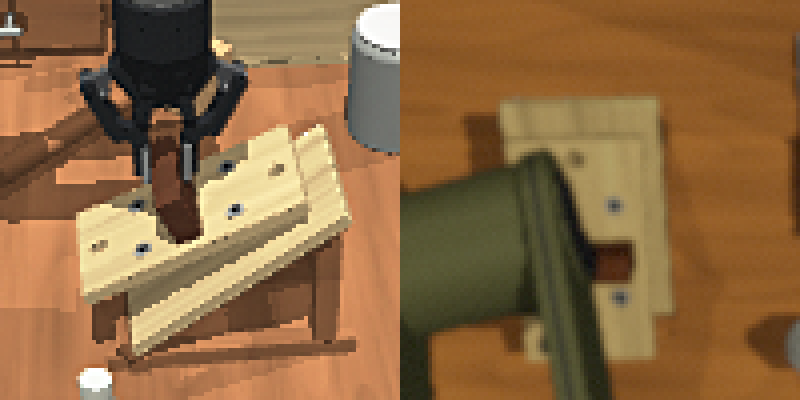

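It's free of the rest and turning level by itself (width 25.5 mm, load 2.5 N). I grip harder and lift.

Emit:
{"method": "carry_out", "body": {
  "moves": [
    [-0.3, 0, 1.5, 0, 1],
    [-0.5, 0, 3, 0, 1],
    [-0.5, 0, 5, 0, 1],
    [-0.5, 0, 6, 0, 1],
    [-0.5, 0, 6, 0, 1],
    [-0.5, 0, 6, 0, 1]
  ],
  "grip_force": 60
}}

```text
time_s: 3.5
eef_pos: [0.4519, 0.1821, 0.2122]
tool_rot: [-0.004, 0.688, 0.725, -0.005]
contact_force: [0.3, -0.1, -2.4]
width: 0.0237
```

```bash
python3 look.py g 200 70 155 140
```

```text
[0.45187188 0.18205062 0.21217618] [-0.00391463  0.68831826  0.72538369 -0.00459947] 0.023710684640732775 3.5 [ 0.25804865 -0.08235585 -2.43340014]
```

View pics/g.png

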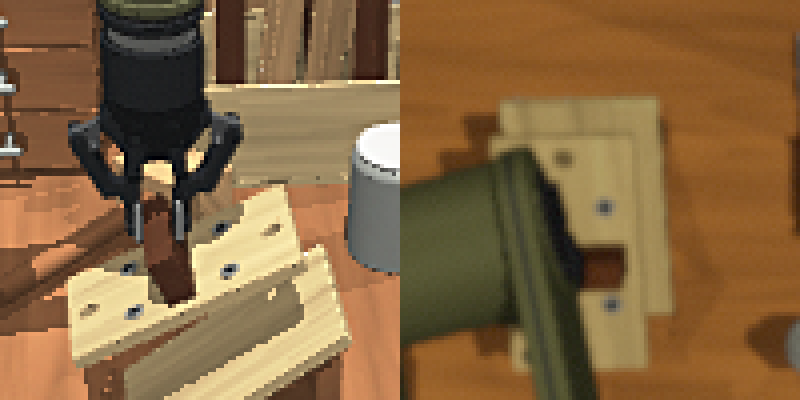

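```bash
python3 - <<'E'
from h import *
S=lambda x,y:(200+x/4-.5,70+y/4-.5); T=lambda x,y:(155+(x-400)/4-.5,140+y/4-.5)
a,e=tri(S(230,270),T(605,207));b,e2=tri(S(135,312),T(613,304));c,e3=tri(S(271,229),T(563,158))
print(a,b,c,e,e2,e3);d=a-b;print(np.linalg.norm(d),np.degrees(np.arcsin(d[2]/np.linalg.norm(d))))
E
```

```text
[0.50599789 0.15380845 0.19914123] [0.42955395 0.14926043 0.16559858] [0.54166742 0.18564    0.21478333] 0.00380046683964603 0.0036513506499952545 0.005371047296059783
0.08360305096487412 23.65404440613932
```

```bash
python3 - <<'E'
import cv2
s=cv2.imread("pics/g_s.png");cv2.imwrite("pics/g2.png",cv2.resize(s[90:170,210:290],(640,640)[:2],interpolation=cv2.INTER_CUBIC)[:600])
E
```

```text
(no output)
```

View pics/g2.png

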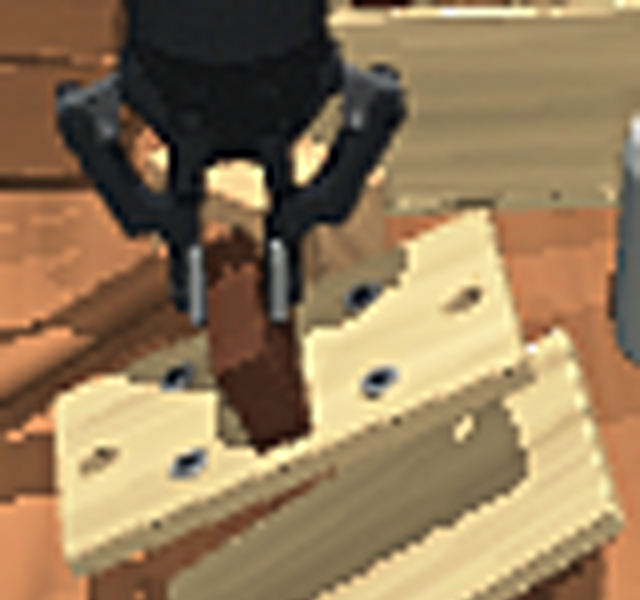

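The plate is still tilted at 23.7° because only the handle's top edge is held. I'll level it by pressing its low end gently onto free bench, so I need a clear patch.

```bash
python3 - <<'E'
from h import *
for n,p,z in [("stack near edge L",(84,108),.0),("stack near R",(209,108),0.0),("can R",(142,137),.12),("can bottom",(140,143),0.0),("cork L",(236,110),.035),("cork bottom",(250,138),.035),("rest topL",(181,165),.14),("rest topR",(219,165),.14),("screwdriver top",(255,149),.01),("mallet head",(118,196),.06),("jig top",(312,145),.03)]:
    print(n,onz("top",p,z)[:2].round(3))
print(r.observe()["q"])
E
```

```text
stack near edge L [0.822 0.649]
stack near R [0.836 0.179]
can R [0.692 0.388]
can bottom [0.695 0.433]
cork L [0.82  0.075]
cork bottom [0.718 0.021]
rest topL [0.597 0.247]
rest topR [0.601 0.121]
screwdriver top [0.682 0.001]
mallet head [0.492 0.483]
jig top [ 0.699 -0.208]
[0.29451072 0.20839254 1.70417133 0.00239258 1.2440345  0.24134519]
```

Emit:
{"method": "carry_out", "body": {
  "moves": [
    [0, 0, 3, 0, 1],
    [1, 0, 6, -4, 1],
    [4, 0, 7, -10, 1],
    [7, 1, 7, -17, 1],
    [10, 2, 7, -24, 1],
    [13, 3, 7, -31, 1],
    [16, 4, 7, -38, 1],
    [19, 4, 7, -45, 1]
  ]
}}

```text
time_s: 4.27
eef_pos: [0.6414, 0.2236, 0.2787]
tool_rot: [-0.008, 0.914, 0.405, -0.005]
contact_force: [0.2, 0.9, -2.2]
width: 0.0242
```

Emit:
{"method": "carry_out", "body": {
  "moves": [
    [2, 0, 0, -7, 1],
    [4, 0, 0, -14, 1],
    [6, 0.5, 0, -21, 1],
    [7.3, 1, 0, -28, 1],
    [7.3, 1, 0, -35, 1],
    [7.3, 1, -2, -42, 1],
    [7.3, 1, -4, -45, 1],
    [7.3, 1, -5, -45, 1]
  ]
}}

```text
time_s: 4.93
eef_pos: [0.7126, 0.233, 0.2235]
tool_rot: [-0.008, 1.0, 0.023, -0.005]
contact_force: [-1.0, -0.7, -3.4]
width: 0.0235
```

```bash
python3 look.py i 230 30 140 80
```

```text
[0.71259391 0.23301418 0.22348998] [-0.00811976  0.99968414  0.02318927 -0.00528672] 0.023548125661448698 4.9333 [-1.01149679 -0.65569317 -3.41009799]
```

View pics/i.png

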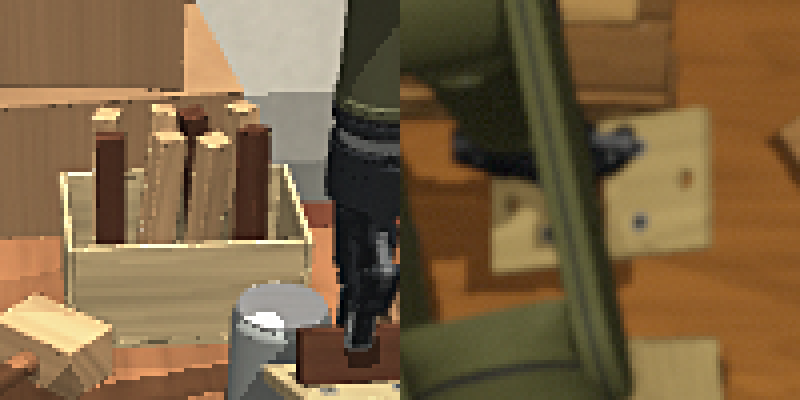

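Clear of the can and timber stack. I lower toward the bench and ease the grip so the plate can turn.

Emit:
{"method": "carry_out", "body": {
  "moves": [
    [0, 0, -3, 0, 1],
    [0, 0, -6, 0, 1],
    [0, 0, -9, 0, 1],
    [0, 0, -11, 0, 1],
    [0, 0, -12.5, 0, 1],
    [0, 0, -13, 0, 1],
    [0, 0, -13, 0, 1]
  ],
  "grip_force": 30
}}

```text
time_s: 5.62
eef_pos: [0.7114, 0.2327, 0.0922]
tool_rot: [-0.008, 1.0, 0.025, -0.007]
contact_force: [-0.7, -0.1, -2.8]
width: 0.0241
```

```bash
python3 look.py j 280 70 140 80
```

```text
[0.71140145 0.23274148 0.09217682] [-0.00762364  0.99962523  0.02521453 -0.00745035] 0.024084933980814623 5.6167 [-0.66636567 -0.06148625 -2.8259877 ]
```

View pics/j_s.png

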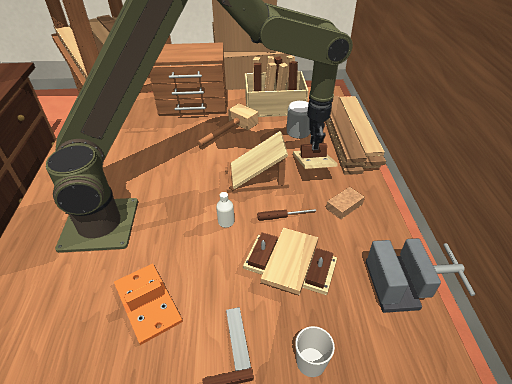

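The plate hangs just above the free bench at about (318,160), clear of the rest and the timber stack. I press down slowly.

Emit:
{"method": "carry_out", "body": {
  "moves": [
    [0, 0, -0.5, 0, 1],
    [0, 0, -1.0, 0, 1],
    [0, 0, -1.5, 0, 1],
    [0, 0, -2.0, 0, 1],
    [0, 0, -2.0, 0, 1]
  ],
  "grip_force": 30
}}

```text
time_s: 6.13
eef_pos: [0.7145, 0.2316, 0.0761]
tool_rot: [-0.007, 1.0, 0.025, -0.004]
contact_force: [1.7, -4.6, 4.1]
width: 0.024
```

```bash
python3 look.py k 280 110 140 80
```

```text
[0.71446848 0.23160601 0.07610657] [-0.0072444   0.99965666  0.02492609 -0.00357444] 0.024040389073961253 6.1333 [ 1.71438234 -4.55710804  4.13799578]
```

View pics/k.png

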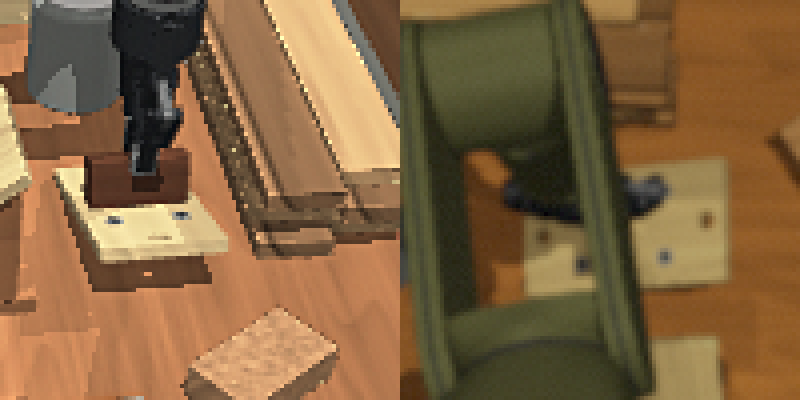

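Emit:
{"method": "carry_out", "body": {
  "moves": [
    [0, 0, -0.4, 0, 1],
    [0, 0, -0.8, 0, 1],
    [0, 0, -1.2, 0, 1],
    [0, 0, -1.6, 0, 1],
    [0, 0, -2.0, 0, 1],
    [0, 0, -2.4, 0, 1]
  ],
  "grip_force": 25
}}

```text
time_s: 6.73
eef_pos: [0.7141, 0.2325, 0.0515]
tool_rot: [-0.008, 1.0, 0.025, -0.004]
contact_force: [-0.5, -3.1, 1.6]
width: 0.0232
```

```bash
python3 look.py l 280 110 140 80
```

```text
[0.71411922 0.23253315 0.05148275] [-0.00803422  0.99965206  0.02480786 -0.00397192] 0.023162186230020247 6.7333 [-0.47929796 -3.1093237   1.63236337]
```

View pics/l.png

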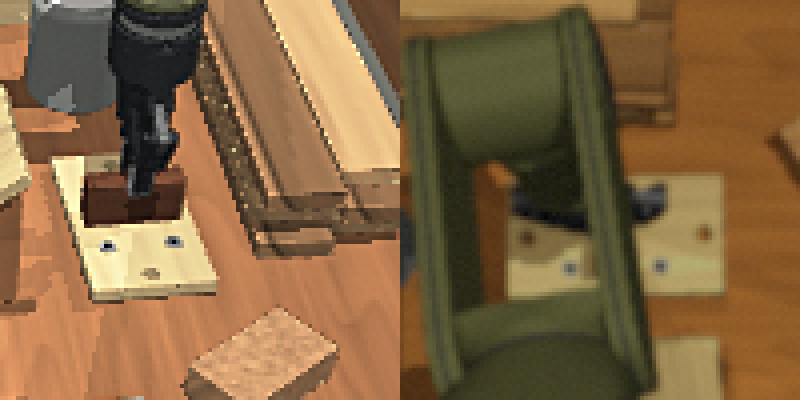

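The plate is nearly flat on the bench, but the fingertips hold only the handle's top ~5 mm. It's supported now, so I slacken slightly, go deeper and re-grip square.

Emit:
{"method": "carry_out", "body": {
  "moves": [
    [0, 0, -0.3, 0, 1],
    [0, 0, -0.3, 0, 0.4],
    [0, 0, -0.3, 0, 0.1],
    [0, 0, -0.3, 0, 0.1],
    [0, 0, -1.2, 0, 0.1],
    [0, 0, -2.2, 0, 0.1],
    [0, 0, -2.9, 0, 0.1],
    [0, 0, -2.9, 0, 0.1]
  ],
  "grip_force": 20
}}

```text
time_s: 7.5
eef_pos: [0.7117, 0.2322, 0.0186]
tool_rot: [-0.008, 1.0, 0.025, -0.007]
contact_force: [0.1, -0.7, -0.3]
width: 0.0386
```

```bash
python3 look.py m 280 110 140 80
```

```text
[0.71165551 0.23221167 0.01863416] [-0.00754095  0.99964145  0.02471616 -0.00701514] 0.038614562125202825 7.5 [ 0.13129625 -0.69369461 -0.27884547]
```

View pics/m.png

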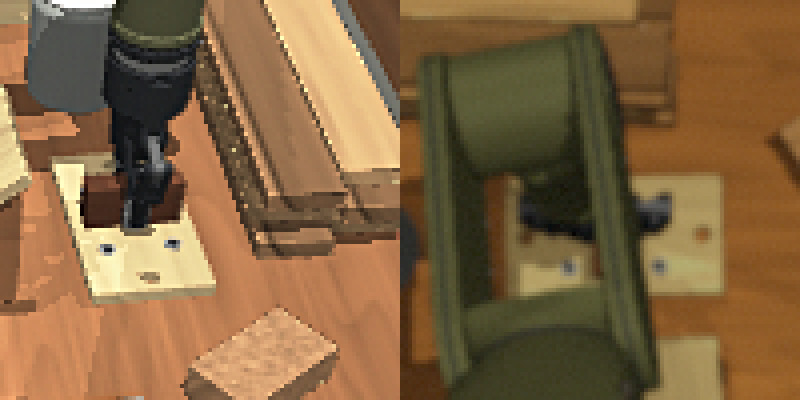

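Flat on the bench, with the fingers straddling the handle deeply. I close, then lift.

Emit:
{"method": "carry_out", "body": {
  "moves": [
    [0, 0, 0.1, 0, 0.4],
    [0, 0, 0.1, 0, 0.6],
    [0, 0, 0.1, 0, 0.8],
    [0, 0, 0.1, 0, 1],
    [0, 0, 0.1, 0, 1]
  ],
  "grip_force": 50
}}

```text
time_s: 8.02
eef_pos: [0.7133, 0.2325, 0.0221]
tool_rot: [-0.008, 1.0, 0.025, -0.005]
contact_force: [0.3, 0.6, 2.5]
width: 0.0237
```

Emit:
{"method": "carry_out", "body": {
  "moves": [
    [0, 0, 1, 0, 1],
    [0, 0, 3, 0, 1],
    [0, 0, 6, 0, 1],
    [0, 0, 9, 0, 1],
    [0, 0, 11, 0, 1],
    [0, 0, 11, 0, 1]
  ],
  "grip_force": 70
}}

```text
time_s: 8.52
eef_pos: [0.7168, 0.2335, 0.1387]
tool_rot: [-0.009, 1.0, 0.025, 0.0]
contact_force: [1.1, 0.3, -1.6]
width: 0.023
```

```bash
python3 look.py n 280 80 140 80
```

```text
[0.71679096 0.23349892 0.13866372] [-9.21696604e-03  9.99651274e-01  2.47461947e-02  6.17498694e-05] 0.022990652674905413 8.5167 [ 1.07293216  0.29922983 -1.61850466]
```

View pics/n.png

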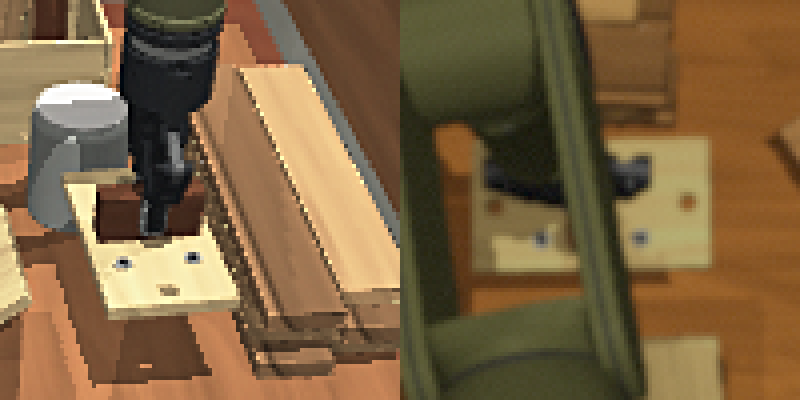

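Level now. I raise it and travel to above the jig.

Emit:
{"method": "carry_out", "body": {
  "moves": [
    [0, 0, 3, 0, 1],
    [0, 0, 6, 0, 1],
    [0, -1, 9, 0, 1],
    [-1, -5, 9, 7, 1],
    [-2, -9, 9, 14, 1],
    [-3, -13, 9, 21, 1],
    [-4.5, -17, 9, 28, 1],
    [-6, -21, 9, 35, 1]
  ]
}}

```text
time_s: 9.28
eef_pos: [0.6519, 0.023, 0.2196]
tool_rot: [-0.007, 0.945, 0.327, -0.009]
contact_force: [0.5, -0.7, -2.5]
width: 0.0234
```

Emit:
{"method": "carry_out", "body": {
  "moves": [
    [-1, -3.5, 0, 6, 1],
    [-2, -7, 0, 12, 1],
    [-3.5, -10.5, 0, 18, 1],
    [-5, -14, 0, 24, 1],
    [-6.5, -18, -1, 26, 1],
    [-7.5, -20, -2, 26, 1],
    [-8, -21.5, -3, 26, 1],
    [-8, -21.5, -3, 26, 1]
  ]
}}

```text
time_s: 9.95
eef_pos: [0.5673, -0.1944, 0.1847]
tool_rot: [-0.008, 0.848, 0.53, -0.014]
contact_force: [-0.6, 0.9, -2.6]
width: 0.0229
```

```bash
python3 look.py o 240 170 255 110
```

```text
[ 0.5672849  -0.19437842  0.1846548 ] [-0.00840162  0.84801772  0.52971508 -0.0140463 ] 0.022882872410940412 9.95 [-0.63547658  0.8701222  -2.6486568 ]
```

View pics/o.png

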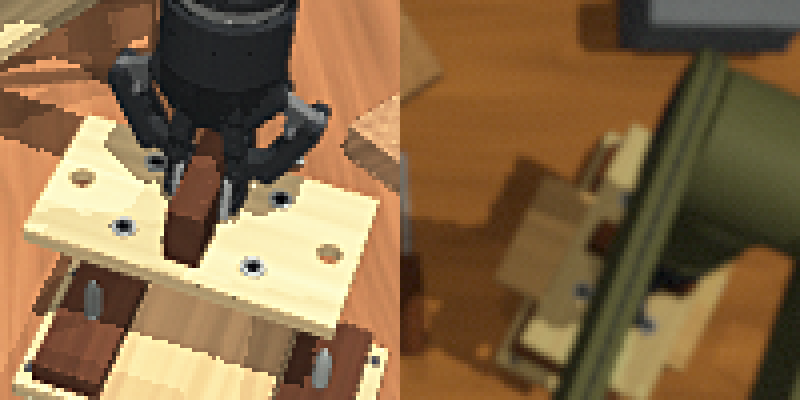

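```bash
python3 - <<'E'
from h import *
np.set_printoptions(precision=4,suppress=True)
S=lambda x,y:(240+x/4-.5,170+y/4-.5);T=lambda x,y:(255+(x-400)/4-.5,110+y/4-.5)
P={k:onz("side",S(*v),.175) for k,v in dict(hA=(82,178),hB=(330,254),b1=(155,162),b2=(123,227),b3=(281,199),b4=(252,267)).items()}
for k in P:print(k,P[k])
f=lambda a,b:(round(float(np.linalg.norm(P[a]-P[b])),4),round(float(np.degrees(np.arctan2(*(P[b]-P[a])[1::-1]))),2))
print(f("hA","hB"),f("b1","b3"),f("b2","b4"),f("b2","b1"),f("b4","b3"),"mid",(P["hA"]+P["hB"])/2)
for n in P: print(n,[(round(float(tri(S(*v),T(*w))[1]),4),tri(S(*v),T(*w))[0]) for v,w in [(dict(b2=(123,227),b4=(252,267)).get(n,(0,0)),dict(b2=(582,290),b4=(648,326)).get(n,(0,0)))]] if n in("b2","b4") else "")
E
```

```text
hA [ 0.4916 -0.1557  0.175 ]
hB [ 0.6389 -0.2304  0.175 ]
b1 [ 0.5401 -0.1448  0.175 ]
b2 [ 0.5142 -0.1994  0.175 ]
b3 [ 0.6166 -0.183   0.175 ]
b4 [ 0.5896 -0.2372  0.175 ]
(0.1652, -26.89) (0.0855, -26.54) (0.0844, -26.63) (0.0604, 64.58) (0.0606, 63.48) mid [ 0.5653 -0.193   0.175 ]
hA 
hB 
b1 
b2 [(0.0327, array([ 0.5356, -0.1535,  0.1243]))]
b3 
b4 [(0.0741, array([ 0.5581, -0.2117,  0.1467]))]
```

```bash
python3 - <<'E'
import cv2
s=cv2.imread("pics/o_s.png")
cv2.imwrite("pics/o2.png",cv2.resize(s[190:270,235:345],None,fx=7,fy=7,interpolation=cv2.INTER_CUBIC))
E
```

```text
(no output)
```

View pics/o2.png

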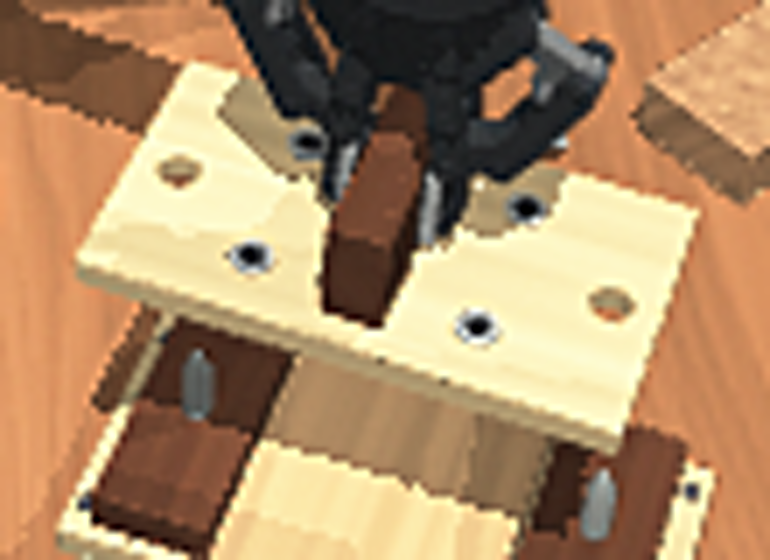

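Side view: holes at about (260,214) and (322,233), pins just below and in front. The computed hole spacing is 165 mm, which is right. I'll re-measure the pins from this same camera and check the arm has settled.

```bash
python3 - <<'E'
from h import *
np.set_printoptions(precision=4,suppress=True)
Z=lambda x,y:(235+x/7-.5,190+y/7-.5)
for nm,L,z in(("base",[(199,408),(599,532)],.038),("tip",[(199,350),(599,472)],.072)):
    Q=[onz("side",Z(*p),z) for p in L];d=Q[1]-Q[0];print(nm,Q,(Q[0]+Q[1])/2,np.linalg.norm(d),np.degrees(np.arctan2(d[1],d[0])))
Q=[onz("side",Z(*p),.175) for p in[(179,170),(611,303)]];d=Q[1]-Q[0];print("holes",Q,(Q[0]+Q[1])/2,np.linalg.norm(d),np.degrees(np.arctan2(d[1],d[0])))
o=r.observe();print(o["joint_velocities"],o["q"])
# plate long edges
E=[onz("side",Z(*p),.175) for p in[(190,62),(700,212),(615,440),(78,258)]]
for i in range(4):
  d=E[(i+1)%4]-E[i];print(np.linalg.norm(d),np.degrees(np.arctan2(d[1],d[0])))
print(np.mean(E,0))
E
```

```text
base [array([ 0.4996, -0.158 ,  0.038 ]), array([ 0.6494, -0.2292,  0.038 ])] [ 0.5745 -0.1936  0.038 ] 0.16584005329042906 -25.42251550923941
tip [array([ 0.4996, -0.156 ,  0.072 ]), array([ 0.6463, -0.2259,  0.072 ])] [ 0.573  -0.1909  0.072 ] 0.1625145657525023 -25.50867534014398
holes [array([ 0.4918, -0.1549,  0.175 ]), array([ 0.6385, -0.2296,  0.175 ])] [ 0.5652 -0.1923  0.175 ] 0.16464775252197553 -26.993081503924483
[ 0.0317 -0.015  -0.0343  0.0068  0.0035  0.0013] [-0.3882  0.3919  1.4906 -0.0108  1.2852  0.0671]
0.20076880374422912 -26.95430923702612
0.11167422679354515 -116.9764194455636
0.19892998151573463 151.961319838821
0.10792506465779425 64.01797529884567
[ 0.5651 -0.1929  0.175 ]
```

Emit:
{"method": "carry_out", "body": {
  "moves": [
    [0.4, 0, -1.5, 0.5, 1],
    [0.8, 0, -3.5, 1, 1],
    [0.8, 0, -5.5, 1, 1],
    [0.8, 0, -6.5, 1, 1],
    [0.8, 0, -7, 1, 1],
    [0.8, 0, -7, 1, 1],
    [0.8, 0, -7, 1, 1],
    [0.8, 0, -7, 1, 1]
  ]
}}

```text
time_s: 10.72
eef_pos: [0.5791, -0.1918, 0.1181]
tool_rot: [-0.007, 0.843, 0.538, -0.011]
contact_force: [-0.6, -0.6, -1.6]
width: 0.0231
```

```bash
python3 look.py p 240 190 255 110; python3 - <<'E'
import cv2
s=cv2.imread("pics/p_s.png")
cv2.imwrite("pics/p2.png",cv2.resize(s[205:285,235:345],None,fx=7,fy=7,interpolation=cv2.INTER_CUBIC))
E
```

```text
[ 0.57910612 -0.19177333  0.11812236] [-0.00656113  0.84276712  0.5381209  -0.01124414] 0.023058873868904112 10.7167 [-0.61449507 -0.6314382  -1.6423509 ]
```

View pics/p2.png

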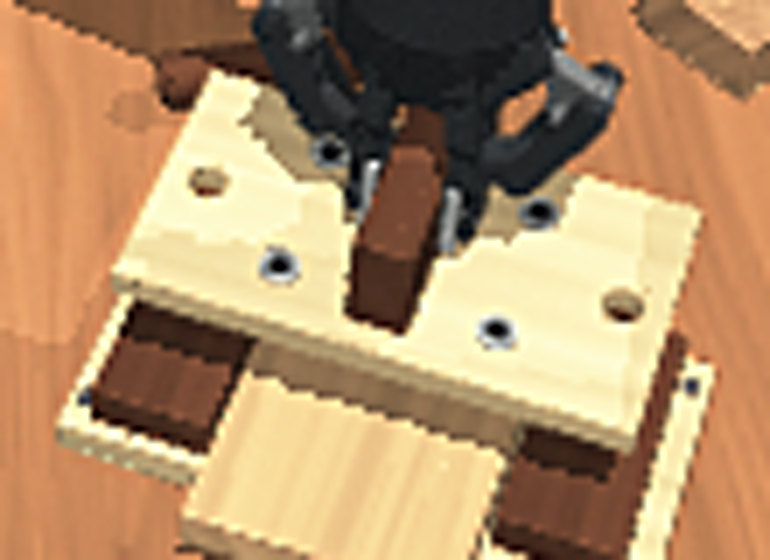

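View pics/p.png

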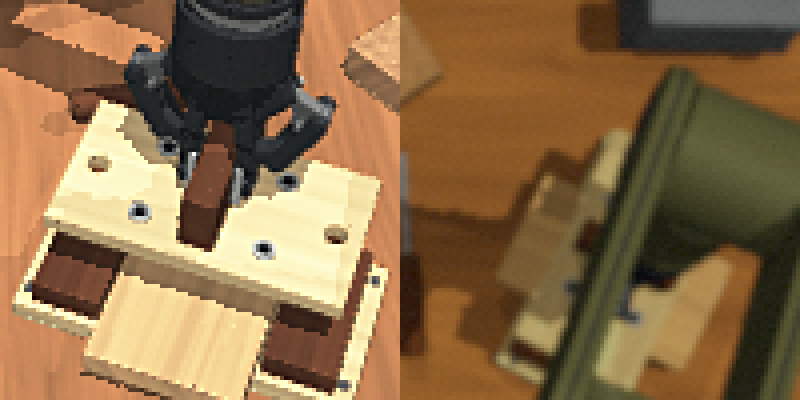

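```bash
python3 - <<'E'
from h import *
np.set_printoptions(precision=4,suppress=True)
Z=lambda x,y:(235+x/7-.5,205+y/7-.5)
for z in(.104,.108,.112):
  Q=[onz("side",Z(*p),z) for p in[(209,181),(624,305)]];d=Q[1]-Q[0];print(z,"holes",Q,(Q[0]+Q[1])/2,np.linalg.norm(d),np.degrees(np.arctan2(d[1],d[0])))
E_=[onz("side",Z(*p),.108) for p in[(212,68),(703,206),(630,445),(115,272)]]
for i in range(4):
  d=E_[(i+1)%4]-E_[i];print(np.linalg.norm(d),np.degrees(np.arctan2(d[1],d[0])))
print(np.mean(E_,0)); print(r.observe()["joint_velocities"])
# where pins at side camera expected: mask holes
E
```

```text
0.104 holes [array([ 0.5038, -0.1506,  0.104 ]), array([ 0.6529, -0.222 ,  0.104 ])] [ 0.5784 -0.1863  0.104 ] 0.16535545256214765 -25.58449601845867
0.108 holes [array([ 0.5035, -0.1541,  0.108 ]), array([ 0.6519, -0.2251,  0.108 ])] [ 0.5777 -0.1896  0.108 ] 0.16450033118308294 -25.5844960184587
0.112 holes [array([ 0.5032, -0.1575,  0.112 ]), array([ 0.6508, -0.2282,  0.112 ])] [ 0.577  -0.1928  0.112 ] 0.16364520980401828 -25.58449601845868
0.20113011135857187 -25.228511575030964
0.11735603243116631 -114.97567908725266
0.19874151878300836 152.9490893399503
0.11107532029184912 66.3227616147165
[ 0.5769 -0.1893  0.108 ]
[-0.002   0.0002  0.0049  0.0011  0.0001  0.0002]
```

```bash
python3 - <<'E'
import cv2,numpy as np
t=cv2.imread("pics/p_t.png");t0=cv2.imread("pics/top0.png")
f=lambda a:cv2.resize(a[138:214,270:340],None,fx=5.5,fy=5.5,interpolation=cv2.INTER_CUBIC)
cv2.imwrite("pics/p3.png",np.hstack([f(t),f(t0)]))
E
```

```text
(no output)
```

View pics/p3.png

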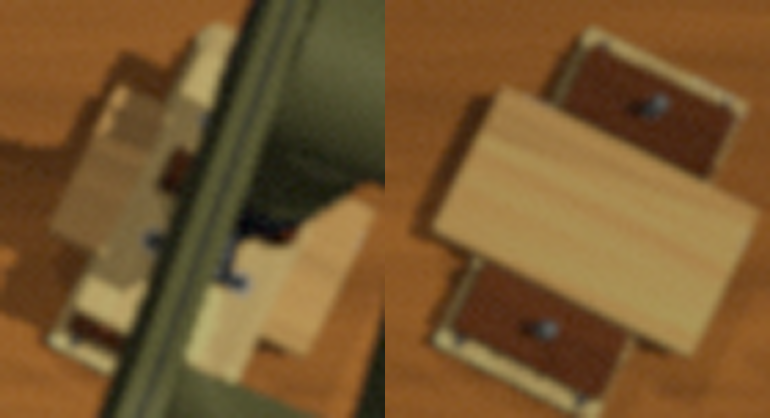

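```bash
python3 - <<'E'
from h import *
np.set_printoptions(precision=4,suppress=True)
Z=lambda x,y:(235+x/7-.5,205+y/7-.5);T=lambda x,y:(270+x/5.5-.5,138+y/5.5-.5)
for a,b in[((330,152),(153,240)),((280,265),(237,283))]:
    print(tri(Z(*a),T(*b)), onz("top",T(*b),.108), onz("side",Z(*a),.108))
q=[onz("top",T(*b),.108) for b in[(153,240),(237,283)]];d=q[0]-q[1];m=(q[0]+q[1])/2;print(np.linalg.norm(d),np.degrees(np.arctan2(d[1],d[0]))-90)
u=np.array([np.cos(np.radians(-25.2)),np.sin(np.radians(-25.2)),0]);print("centre from top",m+.042*u)
Tz=lambda x,y:(270+(x-385)/5.5-.5,138+y/5.5-.5)
Q=[onz("top",Tz(*p),.072) for p in[(545,328),(655,105)]];print("pins top .072",Q,sum(Q)/2,np.linalg.norm(Q[0]-Q[1]))
Q=[onz("top",Tz(*p),.038) for p in[(505,88),(758,210),(693,355),(433,232)]];print("slat",np.mean(Q,0))
# triangulated jig: pins tip
Zs=lambda x,y:(235+x/7-.5,190+y/7-.5)
print(tri(Zs(199,350),Tz(543,329)),tri(Zs(599,472),Tz(654,106)))
E
```

```text
(array([ 0.5536, -0.1461,  0.1121]), np.float64(0.004568257676595198)) [ 0.5563 -0.1467  0.108 ] [ 0.5519 -0.1426  0.108 ]
(array([ 0.5285, -0.1992,  0.1105]), np.float64(0.0039924026598624615)) [ 0.5307 -0.1997  0.108 ] [ 0.5268 -0.1972  0.108 ]
0.0588555106311068 -25.767285005330052
centre from top [ 0.5815 -0.1911  0.108 ]
pins top .072 [array([ 0.5032, -0.1568,  0.072 ]), array([ 0.6494, -0.2255,  0.072 ])] [ 0.5763 -0.1911  0.072 ] 0.16153352240633265
slat [ 0.5767 -0.1946  0.038 ]
(array([ 0.5011, -0.1556,  0.0716]), np.float64(0.0028704747116930743)) (array([ 0.6478, -0.2249,  0.0707]), np.float64(0.0022864615581772146))
```

Both cameras agree on the fix: move about −4 mm in x and −1 mm in y; yaw is already right. I apply it and lower to just above the pin tips.

Emit:
{"method": "carry_out", "body": {
  "moves": [
    [-0.4, -0.1, -0.5, 0, 1],
    [-0.4, -0.1, -1, 0, 1],
    [-0.4, -0.1, -1.5, 0, 1],
    [-0.4, -0.1, -2.0, 0, 1],
    [-0.4, -0.1, -2.3, 0, 1],
    [-0.4, -0.1, -2.3, 0, 1],
    [-0.4, -0.1, -2.3, 0, 1]
  ]
}}

```text
time_s: 11.4
eef_pos: [0.5748, -0.1929, 0.0947]
tool_rot: [-0.007, 0.843, 0.538, -0.011]
contact_force: [0.9, 0.3, -2.2]
width: 0.0229
```

```bash
python3 look.py q 240 190 255 110; python3 - <<'E'
import cv2
s=cv2.imread("pics/q_s.png")
cv2.imwrite("pics/q2.png",cv2.resize(s[205:285,235:345],None,fx=7,fy=7,interpolation=cv2.INTER_CUBIC))
E
```

```text
[ 0.57475527 -0.19288783  0.09470296] [-0.00687983  0.84287049  0.53795012 -0.01147508] 0.02289425378911376 11.4 [ 0.8870096   0.31469092 -2.23850019]
```

View pics/q2.png

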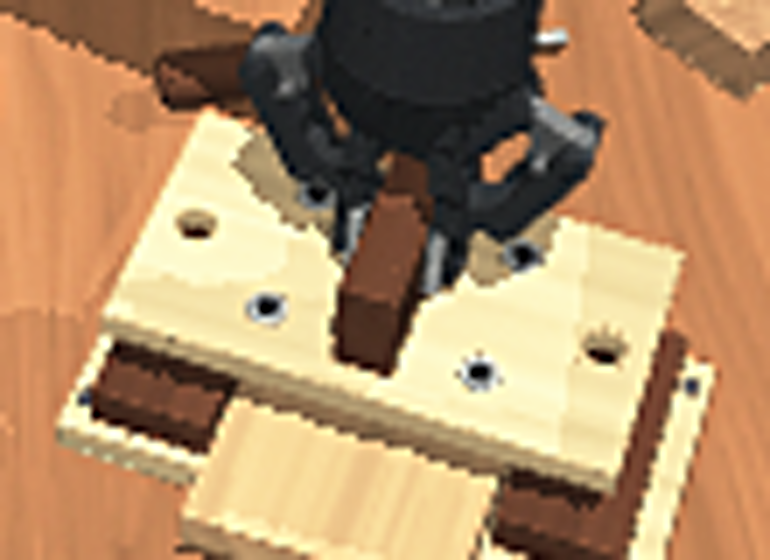

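```bash
python3 - <<'E'
from h import *
np.set_printoptions(precision=4,suppress=True)
Z=lambda x,y:(235+x/7-.5,205+y/7-.5);Zs=lambda x,y:(235+x/7-.5,190+y/7-.5)
for z in(.0847,.0875):
  Q=[onz("side",Z(*p),z) for p in[(197,225),(606,348)]];print(z,Q,sum(Q)/2,np.linalg.norm(Q[0]-Q[1]))
B=[(onz("side",Zs(*a),.038)+onz("side",Zs(*b),.072))/2 for a,b in[((199,408),(199,350)),((599,532),(599,472))]]
print("pins",B,sum(B)/2)
E
```

```text
0.0847 [array([ 0.4988, -0.1563,  0.0847]), array([ 0.6474, -0.2268,  0.0847])] [ 0.5731 -0.1915  0.0847] 0.16451516408574818
0.0875 [array([ 0.4986, -0.1586,  0.0875]), array([ 0.6467, -0.2288,  0.0875])] [ 0.5726 -0.1937  0.0875] 0.16393411922705647
pins [array([ 0.4996, -0.157 ,  0.055 ]), array([ 0.6479, -0.2276,  0.055 ])] [ 0.5738 -0.1923  0.055 ]
```

Holes and pins now agree to about 1 mm. I nudge +0.1 cm in x and lower slowly onto the tapers.

Emit:
{"method": "carry_out", "body": {
  "moves": [
    [0.1, 0, -0.4, 0, 1],
    [0.1, 0, -0.8, 0, 1],
    [0.1, 0, -1.2, 0, 1],
    [0.1, 0, -1.6, 0, 1],
    [0.1, 0, -1.6, 0, 1]
  ]
}}

```text
time_s: 11.92
eef_pos: [0.5758, -0.1932, 0.0782]
tool_rot: [-0.007, 0.843, 0.538, -0.012]
contact_force: [0.3, -1.7, -3.4]
width: 0.0236
```

```bash
python3 look.py s 240 190 255 110; python3 - <<'E'
import cv2
s=cv2.imread("pics/s_s.png")
cv2.imwrite("pics/s2.png",cv2.resize(s[205:285,235:345],None,fx=7,fy=7,interpolation=cv2.INTER_CUBIC))
E
```

```text
[ 0.5758075  -0.19323351  0.07823434] [-0.00659573  0.84280711  0.53804959 -0.01163234] 0.023571965955104093 11.9167 [ 0.26433053 -1.72613327 -3.38548775]
```

View pics/s2.png

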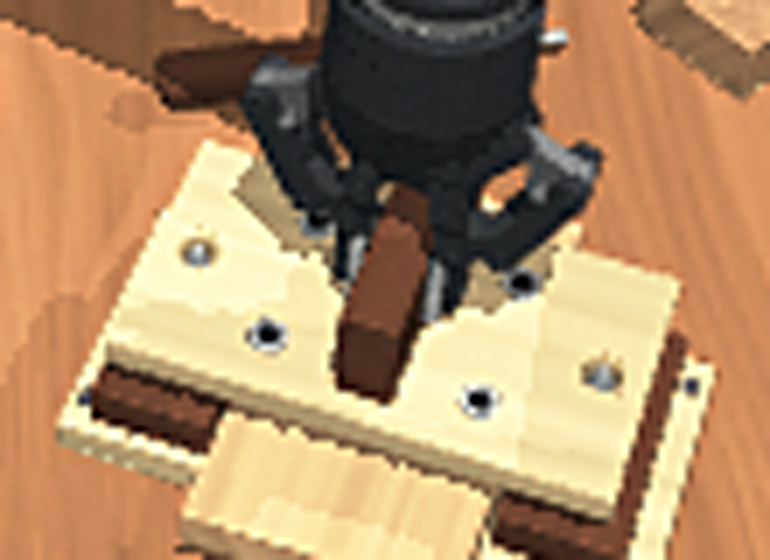

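Both pin tips show inside their holes, at about (263,240) and (320,258), and are centred. I continue down.

Emit:
{"method": "carry_out", "body": {
  "moves": [
    [0, 0, -0.4, 0, 1],
    [0, 0, -0.8, 0, 1],
    [0, 0, -1.1, 0, 1],
    [0, 0, -1.4, 0, 1],
    [0, 0, -1.4, 0, 1]
  ]
}}

```text
time_s: 12.43
eef_pos: [0.5758, -0.1933, 0.064]
tool_rot: [-0.007, 0.843, 0.538, -0.012]
contact_force: [0.3, -1.7, -3.2]
width: 0.0236
```

```bash
python3 look.py u 240 190 255 110; python3 - <<'E'
import cv2
s=cv2.imread("pics/u_s.png")
cv2.imwrite("pics/u2.png",cv2.resize(s[205:285,235:345],None,fx=7,fy=7,interpolation=cv2.INTER_CUBIC))
E
```

```text
[ 0.57578208 -0.19327171  0.06404708] [-0.00672142  0.84282214  0.53802291 -0.01170548] 0.02355910890636485 12.4333 [ 0.34837169 -1.66362869 -3.21766047]
```

View pics/u2.png

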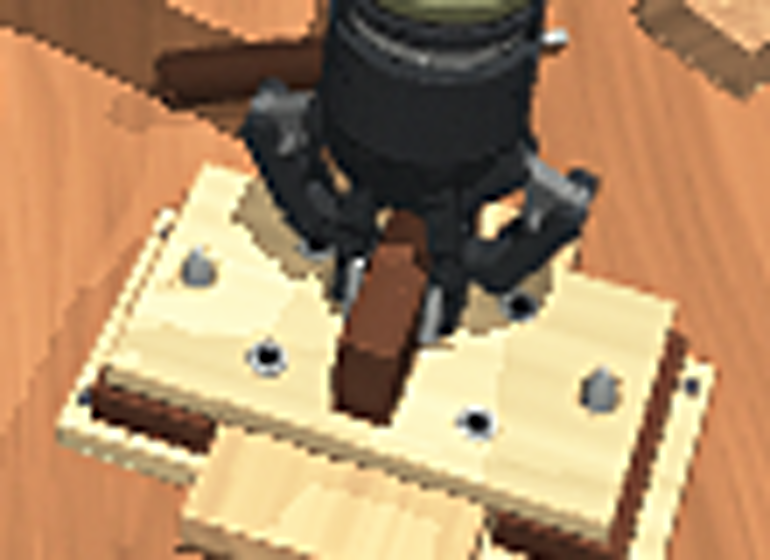

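Both pins are standing through the holes with no contact force. I lower until it seats.

Emit:
{"method": "carry_out", "body": {
  "moves": [
    [0, 0, -0.2, 0, 1],
    [0, 0, -0.4, 0, 1],
    [0, 0, -0.4, 0, 1]
  ]
}}

```text
time_s: 12.78
eef_pos: [0.5759, -0.1933, 0.0609]
tool_rot: [-0.007, 0.843, 0.538, -0.012]
contact_force: [-0.6, -0.3, 0.1]
width: 0.0232
```

Emit:
{"method": "carry_out", "body": {
  "moves": [
    [0, 0, -0.2, 0, 1],
    [0, 0, -0.3, 0, 1],
    [0, 0, -0.3, 0, 1]
  ],
  "grip_force": 40
}}

```text
time_s: 13.03
eef_pos: [0.5757, -0.1932, 0.0603]
tool_rot: [-0.006, 0.843, 0.538, -0.011]
contact_force: [-6.6, 1.2, 12.2]
width: 0.0231
```

Emit:
{"method": "carry_out", "body": {
  "moves": [
    [0, 0, -0.1, 0, 1],
    [0, 0, -0.1, 0, 1],
    [0, 0, -0.1, 0, 1]
  ],
  "grip_force": 20
}}

```text
time_s: 13.28
eef_pos: [0.5758, -0.1933, 0.0604]
tool_rot: [-0.005, 0.843, 0.538, -0.011]
contact_force: [-5.0, 1.1, 8.9]
width: 0.0227
```

```bash
python3 look.py v 240 190 255 110; python3 - <<'E'
import cv2
s=cv2.imread("pics/v_s.png")
cv2.imwrite("pics/v2.png",cv2.resize(s[205:285,235:345],None,fx=7,fy=7,interpolation=cv2.INTER_CUBIC))
E
```

```text
[ 0.575785   -0.19327472  0.06043447] [-0.0054749   0.84283043  0.53804094 -0.01090125] 0.02273603334993238 13.2833 [-4.98511192  1.07021638  8.88099795]
```

View pics/v2.png

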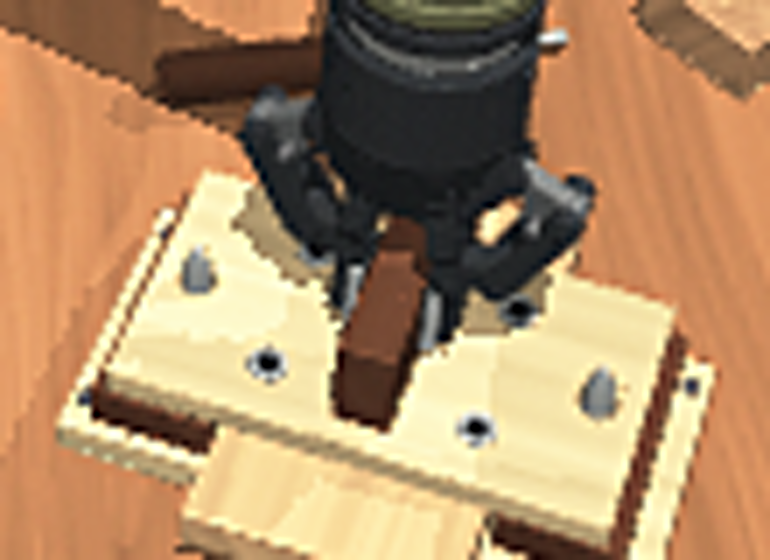

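It's down with about 9 N of seat reaction. I release and withdraw straight up.

Emit:
{"method": "carry_out", "body": {
  "moves": [
    [0, 0, 0, 0, 0.4],
    [0, 0, 0, 0, 0.3],
    [0, 0, 0, 0, 0.1],
    [0, 0, 0, 0, -0.1],
    [0, 0, 0.2, 0, -0.1],
    [0, 0, 0.2, 0, -0.1]
  ]
}}

```text
time_s: 13.88
eef_pos: [0.576, -0.1932, 0.0624]
tool_rot: [-0.006, 0.843, 0.538, -0.011]
contact_force: [0.6, -0.2, 0.9]
width: 0.047
```

Emit:
{"method": "carry_out", "body": {
  "moves": [
    [0, 0, 1, 0, -0.1],
    [0, 0, 3, 0, -0.1],
    [0, 0, 6, 0, -0.1],
    [0, 0, 10, 0, -0.1],
    [0, 0, 14, 0, -0.1],
    [-3, 3, 16, 0, -0.1],
    [-6, 6, 16, 0, -0.1],
    [-8, 8, 16, 0, -0.1]
  ]
}}

```text
time_s: 14.55
eef_pos: [0.4956, -0.1125, 0.2252]
tool_rot: [-0.004, 0.843, 0.538, -0.009]
contact_force: [-1.2, 0.6, 0.7]
width: 0.0468
```

Emit:
{"method": "carry_out", "body": {
  "moves": [
    [-2, 4, 1, 0, -0.1],
    [-3, 8, 1, 0, -0.1],
    [-3, 12, 1, 0, -0.1],
    [-3, 16, 1, 0, -0.1],
    [-3, 18, 1, 0, -0.1],
    [-3, 18, 1, 0, -0.1]
  ]
}}

```text
time_s: 15.05
eef_pos: [0.4652, 0.0716, 0.2363]
tool_rot: [-0.005, 0.842, 0.54, -0.008]
contact_force: [0.4, -0.5, 0.4]
width: 0.0467
```

```bash
python3 look.py w 240 200 255 120; python3 - <<'E'
import cv2
s=cv2.imread("pics/w_s.png")
cv2.imwrite("pics/w2.png",cv2.resize(s[205:305,235:345],None,fx=6,fy=6,interpolation=cv2.INTER_CUBIC))
E
```

```text
[0.46522369 0.0715638  0.23625853] [-0.00469439  0.84184738  0.53963515 -0.00805335] 0.04673752852736908 15.05 [ 0.35330105 -0.4532596   0.36513488]
```

View pics/w2.png

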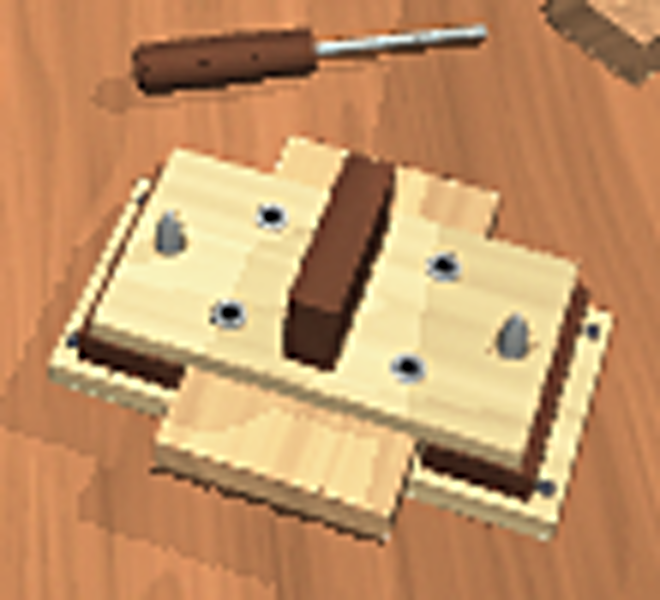

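View pics/w_s.png

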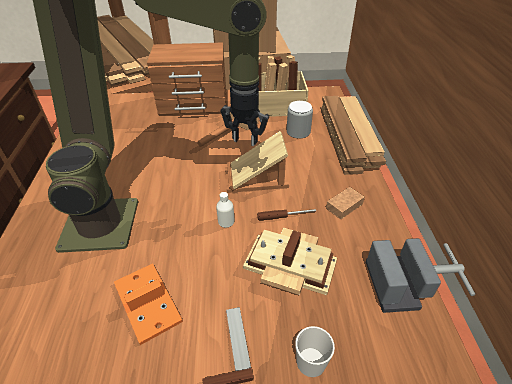

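View pics/w_t.png

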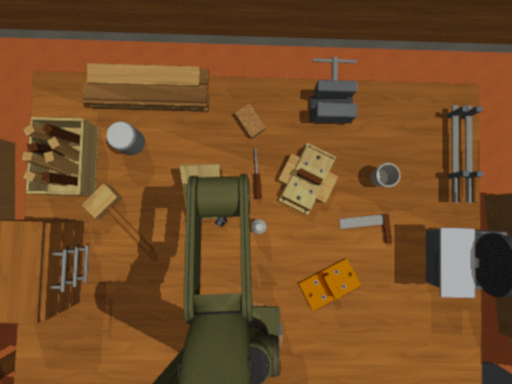

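Both pins stand through the holes at about (263,244) and (320,261), and the bystanders look unmoved. As a last check I measure the plate's seated height from the bushes.

```bash
python3 - <<'E'
import cv2
s=cv2.imread("pics/w_t.png")
cv2.imwrite("pics/w3.png",cv2.resize(s[135:220,270:345],None,fx=7,fy=7,interpolation=cv2.INTER_CUBIC))
E
```

```text
(no output)
```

View pics/w3.png

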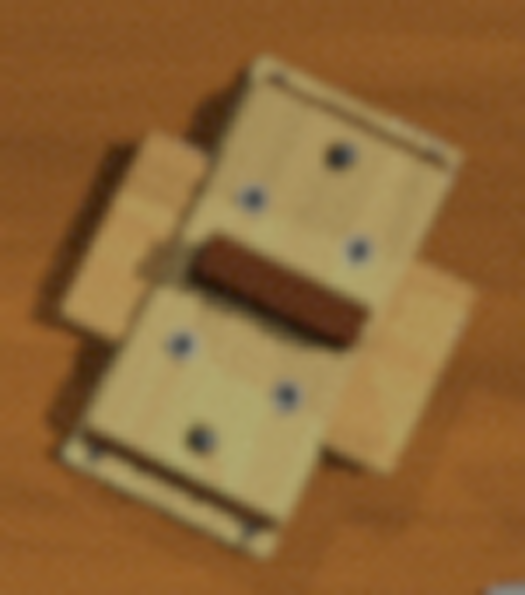

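```bash
python3 - <<'E'
from h import *
np.set_printoptions(precision=4,suppress=True)
S=lambda x,y:(235+x/6-.5,205+y/6-.5);T=lambda x,y:(270+x/7-.5,135+y/7-.5)
for a,b in[((272,216),(180,345)),((230,314),(287,396)),((444,266),(253,200)),((408,367),(359,251))]:
    print(*tri(S(*a),T(*b)))
E
```

```text
[ 0.5502 -0.1464  0.0518] 0.0034972355281079467
[ 0.5252 -0.2018  0.0521] 0.0038837740883660896
[ 0.6261 -0.1824  0.053 ] 0.0034982692028540257
[ 0.6008 -0.2374  0.0538] 0.003784472728443936
```

```bash
python3 -c "
from rig import r
print(r.sign_off())"
```

```text
the job is handed in; nothing more can be done
None
```

The template is on the drilling jig with both steel pins up through its holes. I handed the job in at about 15 s, with the arm clear of everything.

**How it went:**
- I gripped the handle and lifted the plate square off the rest.
- The tool could only stay vertical, so the plate still hung tilted at about 24°. I levelled it by pressing it flat onto a clear patch of bench.
- While it lay there I slackened the fingers and took a deeper, square grip.
- I then carried it to the jig, lined the holes up with the pins using both cameras, and lowered it until it seated. The seat pushed back with about 9–12 N.
- I let go and withdrew.

**Last checks:**
- **Pins:** both stand about equally proud of the plate, and the plate lies flush across the slat.
- **Height:** the plate top measured 52–54 mm at the four bushes, against 50 mm expected. The 2–4 mm excess and the 1.5 mm spread between the ends are about what the calibration and pixel reading could explain. They don't strictly prove the last millimetre of seating.
- **Cameras:** the two disagreed with each other by about 4 mm, so I aligned by comparing holes and pins within the same view.
- **Tool tilt:** the tool was tilted about 1.5° during the lowering.
- **Bystanders:** by eye they are where they were; I didn't measure them.

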